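Fold down the sprung sample shelf and stand a vial on it

ROBOT

A 6-joint arm with a two-finger parallel gripper is mounted at the origin on a cart in front of the work surface, level with it; the furniture and walls round the work are solid. World frame = base frame: x ahead of the robot, y to its left, z up, the work surface at z = 0. Lengths are in mm, angles in rad, forces in N, time in s.
With the tool pointing down it reaches from about 350 to 775 mm from the base axis. Payload 7.3 kg.
Tool frame: the origin (TCP) lies midway between the tips of the shut fingers; the grasp point (between the pads) lies 19 mm behind it; x points along the fingers, y is the direction in which the jaws open and shut, and the axes are right-handed (so a half turn about x gives the same grasp; the last joint's range is limited). The gripper opens to 92 mm and grips with 3 to 60 N. Pads are 19 mm wide; open, the fingers measure 130 mm over their backs; the gripper's body (75 mm by 190 mm) begins 47 mm behind the grasp point.
Start: joints at [1.191, 0.342, 1.524, -0, 1.275, -0.146], TCP at [121.613, 510.74, 226.741] pointing down, gripper open.
Joint ranges: [-2.53, 2.53], [-0.77, 2.02], [0.04, 2.7], [-1, 4.14], [0.28, 2.66], [-3.11, 3.11]. Speed limits (rad/s): [2.57, 2.57, 3.14, 3.14, 3.14, 3.14].

INTERFACE

Orientations are given as [roll, pitch, yaw] about the fixed x, y, z axes, in that order (R = Rz(yaw) Ry(pitch) Rx(roll)).
In Python, from plant import get_obs, capture, close_job gives the robot as it stands. The module is installed in compiled form; this text tells all that it offers.
- The arm moves only by the tool send_rows, never from a script. Its argument "moves" is a list of rows, each a list of 4 numbers: the shift along the tool's x, y, z in mm, then the turn about the tool's x in degrees. In form: [[tx, ty, tz, yaw], ...]. A call has 1 to 8 rows; each row shifts and turns the commanded pose from where the row before left it, along the tool's axes as they then stand; what a row does not reach is not made up. A row lasts 1/8 s, in which the tool goes at most 62.5 mm and 10.7 degrees, less where a joint would pass 70% of its speed; a pose out of reach is approached as far as the arm can. A call with a gripper value outside its range is refused whole. "hand" is the opening, from 0 (shut) to 1 (fully open), set as the call begins (left out, the last holds). The fingers move at their own pace and stop on an object; the grip force is fixed at half the most. Time passes only in rows, so rows that do not move let the fingers close. It gives the time, the measured TCP pose, the force and the opening at its end, in the units of the state.
- get_obs(): the state, without advancing time (a new reading comes with each control period).
- capture(name): name is "scene" or "top" or "wrist"; returns a dict with "image" (480x640x3 uint8, red, green, blue), "K" (3x3 intrinsics, pixels), "position" and "attitude" of the camera in the world; the wrist camera has in their place "mount" (4x4, takes a point from camera to tool coordinates, whose origin is the TCP and whose axes are the tool frame's). Camera axes: x right, y down, z forward; pixel columns grow to the right and rows downward; lengths in mm; the calibration is good to about 2 mm. A picture is of the moment at which its call begins: read the wrist's pose just before it. There is no depth.
- close_job(): hands the job in, once; it reports no verdict.
The state is a dict: "time": time; "joint_positions": joint angles; "dq": joint speeds; "tau": joint torques, N m; "tool_pos": TCP position; "tcp_rot": TCP orientation; "contact_force": force on the tool from outside, world axes, zero at the start; "moment": the same for the moment, N m; "grip_width": finger opening in mm.
Only numpy, scipy, OpenCV 4.12 (cv2) and the standard library are available. Lean on these libraries where they do the work, as an engineer would, in place of code of your own. Each camera call takes 0.05 s, during which the arm holds its last target. There are 200 camera calls.

TASK

Swing the stand's sprung white shelf down towards you, past its over-centre point, until it snaps down against its lower stop, then press on its front part against the stop with about 12 N for a full second to make sure it is home; never push on the shelf with more than 16 N. Then take the vial with the blue cap out of the rack, stand it upright on the middle of the lowered shelf and let go, leaving the other vials, the beaker and the cup alone.

Things in the scene. Friction and masses are not known exactly. Their poses are not given: they have to be found in the camera images.
- stand: Low grey stand screwed to the worktop: base plate 150 x 104 x 12 mm, two aluminium cheek plates (outer faces 87 mm apart, up to 81 mm high at the hinge), a coil spring outside the +y cheek. Origin on the worktop right under the hinge axis. z is up; -x is the front, the side to which the shelf folds down (roughly towards the robot); y runs along the hinge axis.
- shelf_hinge (a point): Point on the shelf's hinge axis, midway between the cheeks, 70 mm above the worktop. Axes as stand.
- shelf (a joint): Hinge of the sprung shelf, rad: 0 = stowed, upright and leaning 10 degrees back; 1.745 = level, on its lower stop. The spring drives it back to 0 up to about 1.26, beyond that it pulls it down by itself. Pushing square at 85 mm from the hinge takes about 7 N at first, falling to nothing at the over-centre point. The lower stop is a stiff rubber buffer (gives about 1 mm at 12 N).
- shelf_front (a point): Where to push: on the load face (grey mat; on top once the shelf is down, facing back, away from the robot, when stowed), mid-width, 85 mm from the hinge axis. Shelf: white plate 70 mm wide, 6 mm thick, 12 to 108 mm from the axis; load face 4 mm above the axis when down. Behind it all is free higher than 81 mm. Axes: -x from hinge to free edge, z out of the load face, y along the hinge.
- shelf_middle (a point): Centre of the grey mat on the load face, 60 mm from the hinge axis: the vial goes here. Axes as shelf_front.
- rack: Blue plastic vial rack fixed to the worktop, 75 x 190 x 40 mm, origin on the worktop under its centre, y along its length. Three vials stand in its row at x = -17.5 mm, at y = -72, 0 and +72 mm, in holes about 20 mm wide, on the rack's floor 4 mm up. The rack's top is 40 mm high.
- vial_blue_center (a point): Centre (half-way up) of the glass vial with the BLUE cap: 16 mm diameter, 68 mm high, so its foot is 34 mm below and its cap's top 34 mm above this point; 22 g or so. z is its axis. In the rack only its top 32 mm stands clear: grip it there and lift straight up.
- vial_red_center (a point): Centre of the like vial with the red cap (leave alone).
- vial_amber_center (a point): Centre of the like amber vial with the black cap (leave alone).
- beaker: Empty glass beaker, 61 x 65 x 81 mm, loose, near the stand (leave alone). Origin at its foot.
- cup: White cup, 64 mm wide, 54 mm high, loose (leave alone). Origin at its foot.

How it is judged:
By the outcome, as a careful person would: the job done as asked, in the order asked, and still so for the second after the job is handed in, with the robot touching nothing.
It also fails if it takes over 72 s, if anything falls off the work surface, if the arm or the gripper's body presses on something with over 40 N, if the wrist force passes 120 N, or if a joint passes its speed limit or range.

## Working session

There is one attempt and no reset: what is moved stays moved. The work goes in short steps, Python scripts to look and compute and a tool call to move; the robot and the scene stay as the last step left them, time stands still between calls to the robot, and variables do not carry over. Pictures are saved under pics/ and viewed, about 8 in all and at most 12, crops included, and the job is handed in when it is done.

Besides the shell and the picture viewer there is one more tool, called after "Request:" as name(argument=value, ...), one argument or row to a line, values as JSON. send_rows: Moves the arm, as the interface text tells. Its arguments: {"type":"object","properties":{"moves":{"type":"array","items":{"type":"array","items":{"type":"number"}}},"hand":{"type":"number"}},"required":["moves"]}

```bash
mkdir -p pics; python3 - <<'E'
from plant import get_obs,capture
import cv2,numpy as np
o=get_obs();print(o)
for n in("scene","top"):
    c=capture(n);cv2.imwrite(f"pics/{n}0.png",c["image"][:,:,::-1]);print(n,c["K"],c["position"],c["attitude"])
    np.savez(f"pics/{n}0.npz",**c)
E
```

```text
{'time': 0.0, 'joint_positions': array([ 1.19103792e+00,  3.42724422e-01,  1.52501799e+00, -6.27482772e-06,
        1.27538431e+00, -1.45978441e-01]), 'dq': array([ 0.00019013,  0.00052112,  0.00132414,  0.0011785 , -0.00105446,
       -0.00024645]), 'tau': array([ 9.35678072e-04, -4.31246674e+01, -2.44225502e+01,  7.19845318e-02,
        5.58976515e-02, -1.40426769e-04]), 'tool_pos': array([121.43748747, 510.34707348, 226.04373898]), 'tcp_rot': array([-1.71286348,  1.56926225, -1.94664162]), 'contact_force': array([ 0.07910067, -0.2952394 ,  0.3505123 ]), 'moment': array([0.00192592, 0.01043677, 0.00320799]), 'grip_width': 92.11964554472254}
scene [[544.35759393   0.         315.89967989]
 [  0.         544.35759393 239.67624597]
 [  0.           0.           1.        ]] [ -31.17398571 -671.04226562  721.12055434] [-2.20818338  0.00465917 -0.76791793]
top [[499.93489702   0.         322.02864161]
 [  0.         499.93489702 235.7106711 ]
 [  0.           0.           1.        ]] [ 347.02335939  -68.63413954 1163.60761698] [-2.94988692  0.03018727 -1.59036414]
```

View pics/scene0.png

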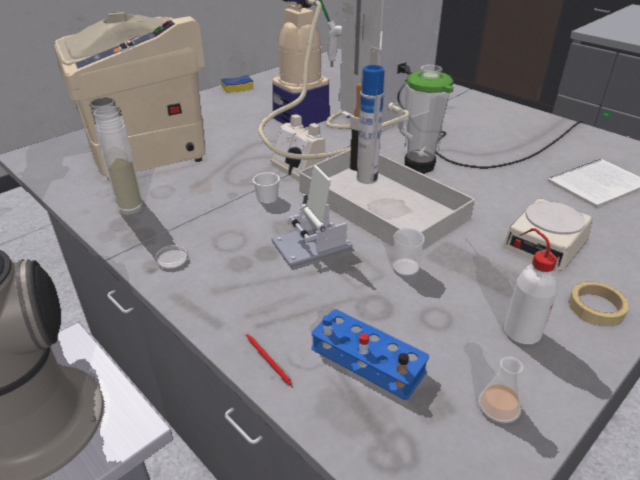

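View pics/top0.png

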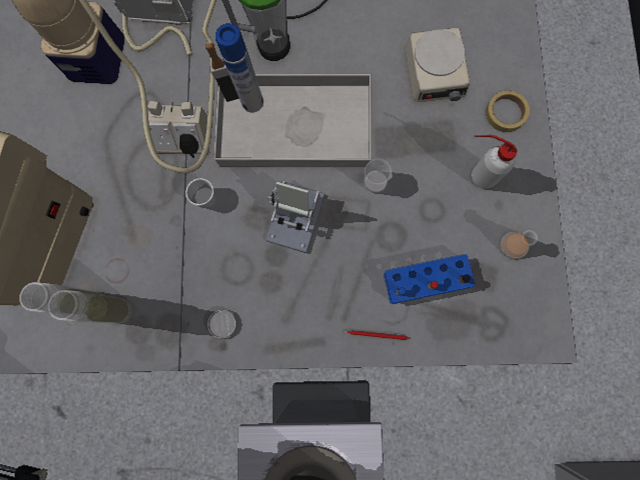

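The top view shows the stand at about (295,220) and the rack at (430,280), with the blue cap at its left end (400,292), red at (434,286) and black at (466,279). The cup is at (200,192) and the beaker at (377,176). The tray is behind the stand.

```bash
cat > h.py <<'E'
import numpy as np,cv2
from scipy.spatial.transform import Rotation as R
def cam(c,obs=None):
    K=c["K"]
    if "mount" in c and obs is not None:
        T=np.eye(4);T[:3,:3]=R.from_euler("xyz",obs["tcp_rot"]).as_matrix();T[:3,3]=obs["tool_pos"]
        M=T@c["mount"];return K,M[:3,:3],M[:3,3]
    return K,R.from_euler("xyz",c["attitude"]).as_matrix(),c["position"]
def ray(C,uv):
    K,A,p=C;d=A@np.linalg.solve(K,[uv[0],uv[1],1.]);return p,d/np.linalg.norm(d)
def plane(C,uv,z):
    p,d=ray(C,uv);return p+d*(z-p[2])/d[2]
def proj(C,P):
    K,A,p=C;q=K@(A.T@(np.asarray(P,float)-p));return q[:2]/q[2]
def tri(*cu):
    S=0;b=0
    for C,uv in cu:
        p,d=ray(C,uv);M=np.eye(3)-np.outer(d,d);S=S+M;b=b+M@p
    return np.linalg.solve(S,b)
E
python3 - <<'E'
from h import *
t=np.load("pics/top0.npz");s=np.load("pics/scene0.npz");T=cam(t);S=cam(s)
def blue(im,box):
    h=cv2.cvtColor(im,cv2.COLOR_RGB2HSV);m=cv2.inRange(h,(105,150,80),(125,255,255));k=np.zeros_like(m);x,y,w,hh=box;k[y:y+hh,x:x+w]=m[y:y+hh,x:x+w];return k
m=blue(t["image"],(370,240,120,80));c=max(cv2.findContours(m,0,2)[0],key=cv2.contourArea);r=cv2.minAreaRect(c);print(r)
for q in cv2.boxPoints(r):print(q,plane(T,q,40).round(1))
print("red cap",plane(T,(434,285.5),72),"base corners approx")
def crop(im,x,y,w,h,W=400,H=300):
    return cv2.resize(im[y:y+h,x:x+w],(W,H),interpolation=cv2.INTER_CUBIC)
out=np.vstack([np.hstack([crop(t["image"],250,170,100,90,400,360),crop(s["image"],260,160,100,120,400,480)[:360*1+0] if 0 else crop(s["image"],265,160,100,90+20,400,440)[:360]]),np.hstack([crop(t["image"],375,240,110,66,400,240),crop(s["image"],305,305,130,78,400,240)])])
cv2.imwrite("pics/c1.png",out[:,:,::-1])
E
```

```text
((428.6731262207031, 278.3653869628906), (33.9280891418457, 86.6833267211914), 78.69007110595703)
[382.8462  270.23077] [ 483.2 -174.4   40. ]
[467.8462  253.23077] [ 517.2 -367.    40. ]
[474.50006 286.5    ] [ 442.1 -376.1   40. ]
[389.50006 303.5    ] [ 408.5 -186.    40. ]
red cap [ 443.46079225 -280.50908708   72.        ] base corners approx
```

View pics/c1.png

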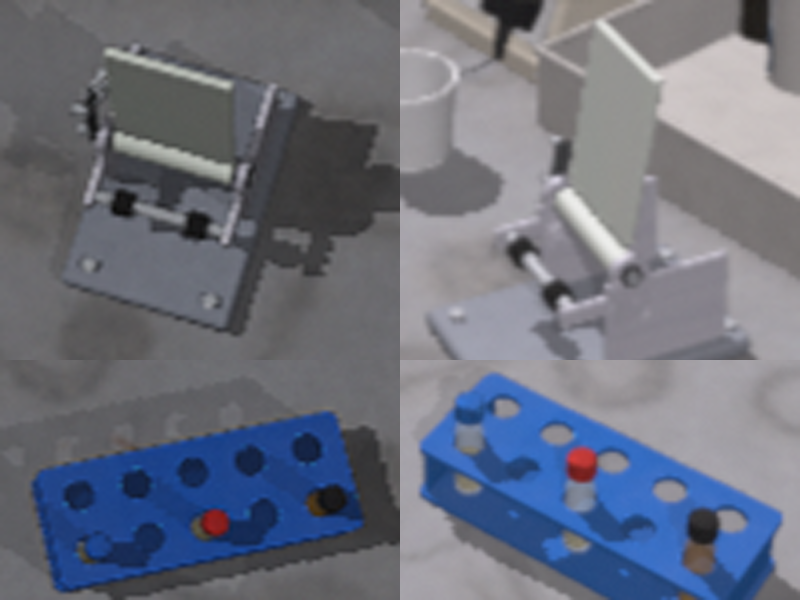

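```bash
python3 - <<'E'
from h import *
T=cam(np.load("pics/top0.npz"));S=cam(np.load("pics/scene0.npz"))
a,b,c=[plane(T,q,12) for q in((266.3,240.5),(308,253),(325,193.75))]
print("base",a,b,c,np.linalg.norm(a-b),np.linalg.norm(b-c),np.degrees([np.arctan2(*(a-b)[[1,0]])-np.pi/2,np.arctan2(*(c-b)[[1,0]])]))
for n,u,v in(("hL",(277.5,205),(305,208.75)),("hR",(308.75,213),(321.25,227.5)),("eL",(276.75,182),(315,165.5)),("eR",(308.75,190.5),(330,178.75))):
    P=tri((T,u),(S,v));print(n,P.round(1),(proj(T,P)-u).round(1),(proj(S,P)-v).round(1))
# vial caps, top crop scale 400/110, scene 400/130
f=lambda x,y:(375+x*.275,240+(y-360)*.275);g=lambda x,y:(305+(x-400)*.325,305+(y-360)*.325)
for n,u,v in(("blue",(97,544),(468,402)),("red",(214,521),(581,455)),("blk",(332,498),(704,518))):
    print(n,tri((T,f(*u)),(S,g(*v))).round(1),plane(T,f(*u),72).round(1))
for q in ((377,178),(200,190)):print(plane(T,q,0))
E
```

```text
base [563.14142663  93.03490267  12.        ] [531.01323974  -4.690849    12.        ] [673.06429398 -47.3280154   12.        ] 102.871487462537 148.31193468544598 [-18.19872729 -16.70732937]
hL [633.7  58.2  73.7] [ 0.4 -0.6] [-0.8  0.1]
hR [614.4 -11.8  68.9] [ 0.4 -0.6] [-0.8  0.1]
eL [655.7  48.1 175.1] [ 0.3 -0.4] [-0.5  0.1]
eR [633.8 -17.8 179.9] [ 0.2 -0.2] [-0.3  0.1]
blue [ 434.5 -210.6   71.4] [ 434.  -210.2   72. ]
red [ 447.  -280.9   73.7] [ 446.1 -280.4   72. ]
blk [ 459.5 -352.2   72.8] [ 458.3 -351.2   72. ]
[ 712.35643378 -173.64877007    0.        ]
[694.45794093 256.85765617   0.        ]
```

```bash
cat >> h.py <<'E'
YAW=np.radians(-17.3);EX=np.array([np.cos(YAW),np.sin(YAW),0]);EY=np.array([-EX[1],EX[0],0]);H=np.array([624,23,70.])
def st(x,y,z): return H*[1,1,0]+EX*x+EY*y+np.array([0,0,z])
def info(*targets,ydir=None):
    from plant import get_obs
    o=get_obs();A=R.from_euler("xyz",o["tcp_rot"]).as_matrix()
    print("t",round(o["time"],2),"tcp",o["tool_pos"].round(1),"F",o["contact_force"].round(1),"w",round(o["grip_width"],1),"q",o["joint_positions"].round(2))
    print("stand coords",[round(float((o["tool_pos"]-H)@e),1) for e in(EX,EY)]);print("axes",A.T.round(3).tolist())
    if ydir is not None:
        y=A.T@ydir;print("turn deg",np.degrees(np.arctan2(y[2],y[1])).round(1),"(or +-180)")
    for t in targets:print("to",np.round(t,1),"tool shift",(A.T@(t-o["tool_pos"])).round(1))
E
python3 -c "
from h import *
info(st(45,0,226),ydir=EY)"
```

```text
t 0.1 tcp [121.5 510.4 226.1] F [-0.  -0.   1.1] w 91.7 q [ 1.19  0.34  1.52 -0.    1.28 -0.15]
stand coords [-624.7, 315.9]
axes [[-0.001, -0.001, -1.0], [0.232, 0.973, -0.001], [0.973, -0.232, -0.0]]
turn deg 3.9 (or +-180)
to [667.    9.6 226. ] tool shift [ 5.000e-01 -3.607e+02  6.467e+02]
```

Request:
send_rows(
  moves=[
    [0,0,0,4],
    [0,-20,42,0],
    [0,-20,42,0],
    [0,-20,42,0],
    [0,-20,42,0],
    [0,-20,42,0],
    [0,-20,42,0],
    [0,-20,42,0],
  ],
  hand=0,
)

```text
time: 1.1
tool_pos: [361.1, 288.0, 226.5]
tcp_rot: [-2.63, 1.57, -2.934]
contact_force: [0.4, 0.3, -0.9]
grip_width: 16.6
```

Request:
send_rows(
  moves=[
    [0,-20,42,0],
    [0,-20,42,0],
    [0,-20,42,0],
    [0,-20,42,0],
    [0,-20,42,0],
    [0,-20,42,0],
    [0,0,0,0],
    [0,0,0,0],
  ],
)

```text
time: 2.1
tool_pos: [564.2, 99.7, 226.1]
tcp_rot: [-3.086, 1.569, 2.893]
contact_force: [-0.3, -0.5, -0.2]
grip_width: 0.3
```

```bash
python3 - <<'E'
from h import *
from plant import *
info(st(45,0,226),ydir=EY)
o=get_obs();c=capture("wrist");np.savez("pics/w1.npz",**c);cv2.imwrite("pics/w1.png",c["image"][:,:,::-1]);C=cam(c,o)
print("cam",C[2].round(1))
for n,P in(("edgeL",st(17,35,177)),("edgeR",st(17,-35,177)),("hL",st(0,43,70)),("hR",st(0,-43,70)),("tip",o["tool_pos"])):print(n,proj(C,P).round(1))
E
```

```text
t 2.1 tcp [564.2  99.7 226.1] F [-0.3 -0.5 -0.2] w 0.3 q [ 0.04  0.43  1.39  0.    1.32 -1.23]
stand coords [-79.9, 55.4]
axes [[-0.002, 0.0, -1.0], [0.299, 0.954, -0.0], [0.954, -0.299, -0.002]]
turn deg -0.1 (or +-180)
to [667.    9.6 226. ] tool shift [-1.00e-01 -5.52e+01  1.25e+02]
cam [502.3 116.7 383.5]
edgeL [286.8 413.2]
edgeR [170.7 413.4]
hL [304.9 311.6]
hR [204.2 311.8]
tip [321.9 293.8]
```

View pics/w1.png

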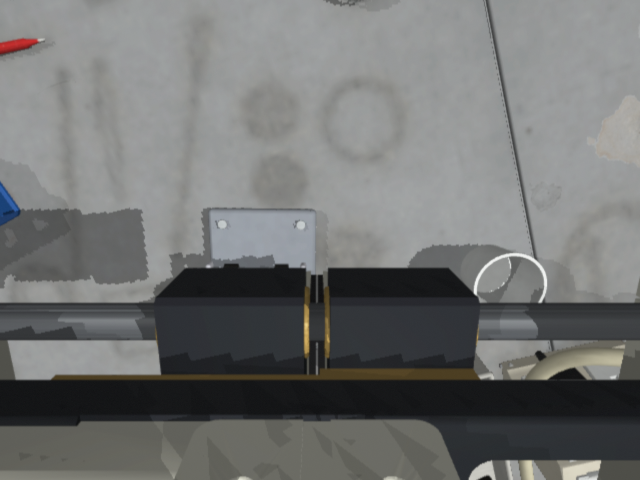

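```bash
python3 - <<'E'
from h import *
C=cam(np.load("pics/w1.npz"),dict(tcp_rot=R.from_matrix(np.array([[-0.002,0,-1],[.299,.954,0],[.954,-.299,-.002]]).T).as_euler("xyz"),tool_pos=np.array([564.2,99.7,226.1])))
for q in((208,209),(316,209)):
    P=plane(C,q,12);print(P.round(1),(P-H)@EX,(P-H)@EY)
E
```

```text
[534.  -1.  12.] -78.78682535613999 -49.718652609114216
[564.6  96.6  12. ] -78.56103518973379 52.59666886837177
```

Request:
send_rows(
  moves=[
    [0,-14,32,0],
    [0,-14,32,0],
    [0,-14,32,0],
    [0,-14,32,0],
    [0,0,0,0],
    [0,0,0,0],
  ],
)

```text
time: 2.9
tool_pos: [669.5, 9.1, 226.7]
tcp_rot: [2.799, 1.57, 2.497]
contact_force: [0.0, 0.5, -0.5]
grip_width: 0.3
```

Request:
send_rows(
  moves=[
    [25,0,0,0],
    [25,0,0,0],
    [24,0,0,0],
    [0,0,-3,0],
    [0,0,-3,0],
    [0,0,0,0],
  ],
)

```text
time: 3.65
tool_pos: [664.9, 9.9, 154.5]
tcp_rot: [0.275, 1.568, -0.029]
contact_force: [0.3, 0.8, 0.8]
grip_width: 0.3
```

Request:
send_rows(
  moves=[
    [0,0,-4,0],
    [0,0,-4,0],
    [0,0,0,0],
  ],
)

```text
time: 4.03
tool_pos: [657.4, 11.7, 153.2]
tcp_rot: [0.171, 1.569, -0.133]
contact_force: [3.5, -0.6, 0.8]
grip_width: 0.5
```

```bash
python3 -c "
from h import *
info()"
```

```text
t 4.03 tcp [657.4  11.7 153.2] F [ 3.5 -0.6  0.8] w 0.5 q [-0.1   0.64  1.23 -0.    1.27 -1.37]
stand coords [35.3, -0.8]
axes [[0.002, -0.0, -1.0], [0.299, 0.954, 0.0], [0.954, -0.299, 0.002]]
```

Request:
send_rows(
  moves=[
    [0,0,-4,0],
    [0,0,-5,0],
    [0,0,-5,0],
    [0,0,-5,0],
  ],
)

```text
time: 4.53
tool_pos: [640.5, 17.2, 154.2]
tcp_rot: [0.208, 1.565, -0.096]
contact_force: [4.8, -0.9, 3.8]
grip_width: 0.3
```

Request:
send_rows(
  moves=[
    [0,0,-5,0],
    [0,0,-5,0],
    [0,0,-5,0],
    [0,0,-5,0],
  ],
)

```text
time: 5.03
tool_pos: [621.1, 23.4, 153.2]
tcp_rot: [0.276, 1.567, -0.028]
contact_force: [6.2, -0.7, -2.9]
grip_width: 0.3
```

```bash
python3 -c "
from h import *
info()"
```

```text
t 5.03 tcp [621.1  23.4 153.2] F [ 6.2 -0.7 -2.9] w 0.3 q [-0.09  0.58  1.35  0.    1.21 -1.35]
stand coords [-2.9, -0.5]
axes [[0.004, -0.0, -1.0], [0.299, 0.954, 0.001], [0.954, -0.299, 0.004]]
```

Request:
send_rows(
  moves=[
    [1.5,0,-5.5,0],
    [2,0,-5.5,0],
    [2,0,-5.5,0],
    [2.5,0,-5.5,0],
  ],
)

```text
time: 5.52
tool_pos: [598.6, 30.5, 144.9]
tcp_rot: [1.036, 1.57, 0.732]
contact_force: [3.6, 2.5, 2.5]
grip_width: 0.3
```

Request:
send_rows(
  moves=[
    [4,0,-6,0],
    [4,0,-6,0],
    [4.5,0,-6,0],
  ],
)

```text
time: 5.9
tool_pos: [580.7, 35.7, 131.5]
tcp_rot: [-2.952, 1.569, 3.027]
contact_force: [2.3, 2.4, 2.3]
grip_width: 0.4
```

```bash
python3 -c "
from h import *
info()"
```

```text
t 5.9 tcp [580.7  35.7 131.5] F [2.3 2.4 2.3] w 0.4 q [-0.07  0.53  1.5   0.    1.11 -1.34]
stand coords [-45.1, -0.8]
axes [[-0.001, 0.0, -1.0], [0.299, 0.954, -0.0], [0.954, -0.299, -0.001]]
```

Request:
send_rows(
  moves=[
    [6,0,-5.5,0],
    [6,0,-5.5,0],
    [6,0,-5,0],
    [6,0,-4,0],
  ],
)

```text
time: 6.4
tool_pos: [561.8, 41.5, 107.5]
tcp_rot: [-2.856, 1.57, 3.124]
contact_force: [0.1, 0.3, 0.9]
grip_width: 0.1
```

Request:
send_rows(
  moves=[
    [4,0,-3,0],
    [0,0,0,0],
    [0,0,0,0],
  ],
)

```text
time: 6.78
tool_pos: [559.9, 42.3, 104.4]
tcp_rot: [0.334, 1.57, 0.031]
contact_force: [-0.7, 0.9, -0.4]
grip_width: 0.3
```

```bash
python3 - <<'E'
from h import *
from plant import *
info(st(-85,0.5,85))
c=capture("scene");t=capture("top");np.savez("pics/s2.npz",**c)
cv2.imwrite("pics/s2.png",np.hstack([cv2.resize(c["image"][140:290,230:380],(400,400)),cv2.resize(t["image"][140:290,230:380],(400,400))])[:,:,::-1])
E
```

```text
t 6.78 tcp [559.9  42.3 104.4] F [-0.7  0.9 -0.4] w 0.3 q [-0.06  0.53  1.59  0.    1.02 -1.33]
stand coords [-67.0, -0.6]
axes [[0.001, 0.0, -1.0], [0.299, 0.954, 0.0], [0.954, -0.299, 0.001]]
to [543.   48.8  85. ] tool shift [ 19.4   1.1 -18.1]
```

View pics/s2.png

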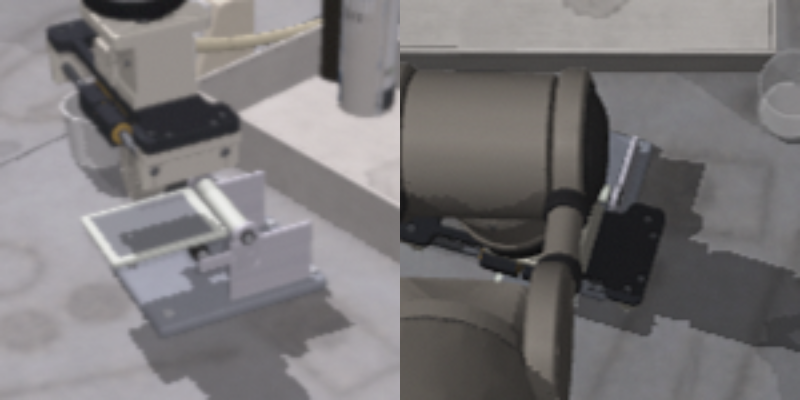

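The shelf has snapped down level, with its frame at (160,225) in the left crop. Next I press on its front.

Request:
send_rows(
  moves=[
    [0,0.5,-9,0],
    [0,0.5,-9,0],
    [12,0,0,0],
    [12,0,0,0],
    [0,0,0,0],
    [0,0,0,0],
  ],
)

```text
time: 7.62
tool_pos: [542.9, 48.7, 80.0]
tcp_rot: [2.935, 1.571, 2.631]
contact_force: [-0.5, -0.3, -0.5]
grip_width: 0.4
```

Request:
send_rows(
  moves=[
    [1,0,0,0],
    [1,0,0,0],
    [0.5,0,0,0],
    [0,0,0,0],
  ],
)

```text
time: 8.12
tool_pos: [542.8, 48.7, 77.7]
tcp_rot: [1.155, 1.571, 0.851]
contact_force: [0.7, 0.3, 0.4]
grip_width: 0.5
```

Request:
send_rows(
  moves=[
    [1,0,0,0],
    [1,0,0,0],
    [0,0,0,0],
  ],
)

```text
time: 8.5
tool_pos: [542.7, 48.7, 75.6]
tcp_rot: [3.001, 1.571, 2.697]
contact_force: [-0.5, 0.5, 0.5]
grip_width: 0.6
```

Request:
send_rows(
  moves=[
    [0.7,0,0,0],
    [0.3,0,0,0],
    [0,0,0,0],
  ],
)

```text
time: 8.88
tool_pos: [542.7, 48.7, 74.7]
tcp_rot: [2.31, 1.571, 2.006]
contact_force: [-0.0, -0.8, 0.7]
grip_width: 0.5
```

Request:
send_rows(
  moves=[
    [0.5,0,0,0],
    [0,0,0,0],
    [0,0,0,0],
  ],
)

```text
time: 9.25
tool_pos: [542.7, 48.7, 74.2]
tcp_rot: [1.918, 1.571, 1.615]
contact_force: [0.1, -0.1, 0.2]
grip_width: 0.4
```

Request:
send_rows(
  moves=[
    [0.4,0,0,0],
    [0,0,0,0],
    [0,0,0,0],
  ],
)

```text
time: 9.62
tool_pos: [542.8, 48.7, 73.8]
tcp_rot: [0.958, 1.571, 0.654]
contact_force: [-0.7, -0.2, 0.1]
grip_width: 0.5
```

Request:
send_rows(
  moves=[
    [0.5,0,0,0],
    [0,0,0,0],
    [0,0,0,0],
  ],
)

```text
time: 10.0
tool_pos: [542.8, 48.7, 73.5]
tcp_rot: [0.605, 1.571, 0.302]
contact_force: [-1.3, 0.1, 3.5]
grip_width: 0.6
```

Request:
send_rows(
  moves=[
    [0.4,0,0,0],
    [0,0,0,0],
    [0,0,0,0],
  ],
)

```text
time: 10.38
tool_pos: [542.8, 48.7, 73.3]
tcp_rot: [0.514, 1.57, 0.211]
contact_force: [-1.8, 0.7, 6.4]
grip_width: 0.7
```

Request:
send_rows(
  moves=[
    [0.4,0,0,0],
    [0,0,0,0],
    [0,0,0,0],
  ],
)

```text
time: 10.75
tool_pos: [542.8, 48.7, 73.1]
tcp_rot: [0.436, 1.57, 0.133]
contact_force: [-2.7, 0.5, 8.0]
grip_width: 0.1
```

Request:
send_rows(
  moves=[
    [0.3,0,0,0],
    [0,0,0,0],
  ],
)

```text
time: 11.0
tool_pos: [542.8, 48.8, 72.9]
tcp_rot: [0.403, 1.57, 0.1]
contact_force: [-1.9, 0.5, 8.3]
grip_width: 0.7
```

Request:
send_rows(
  moves=[
    [0.4,0,0,0],
    [0,0,0,0],
  ],
)

```text
time: 11.25
tool_pos: [542.9, 48.7, 72.8]
tcp_rot: [0.359, 1.57, 0.055]
contact_force: [-3.3, -0.1, 10.6]
grip_width: 0.3
```

Request:
send_rows(
  moves=[
    [0,0,0,0],
    [0,0,0,0],
  ],
)

```text
time: 11.5
tool_pos: [542.8, 48.7, 72.8]
tcp_rot: [0.321, 1.57, 0.017]
contact_force: [-2.9, 0.1, 10.5]
grip_width: 0.5
```

Request:
send_rows(
  moves=[
    [0.2,0,0,0],
    [0,0,0,0],
    [0,0,0,0],
  ],
)

```text
time: 11.88
tool_pos: [542.9, 48.7, 72.7]
tcp_rot: [0.321, 1.57, 0.018]
contact_force: [-4.5, 0.4, 11.7]
grip_width: 0.5
```

Request:
send_rows(
  moves=[
    [0,0,0,0],
    [0,0,0,0],
    [0,0,0,0],
    [0,0,0,0],
  ],
)

```text
time: 12.38
tool_pos: [542.9, 48.7, 72.7]
tcp_rot: [0.322, 1.57, 0.019]
contact_force: [-4.1, 0.5, 11.4]
grip_width: 0.4
```

Request:
send_rows(
  moves=[
    [0,0,0,0],
    [0,0,0,0],
    [0,0,0,0],
    [0,0,0,0],
  ],
)

```text
time: 12.88
tool_pos: [542.8, 48.8, 72.7]
tcp_rot: [0.332, 1.57, 0.029]
contact_force: [-3.9, -0.2, 10.9]
grip_width: 0.5
```

Request:
send_rows(
  moves=[
    [0,0,0,0],
    [0,0,0,0],
    [0,0,0,0],
    [0,0,0,0],
  ],
)

```text
time: 13.38
tool_pos: [542.8, 48.7, 72.7]
tcp_rot: [0.321, 1.57, 0.017]
contact_force: [-3.2, 0.0, 11.4]
grip_width: 0.5
```

Request:
send_rows(
  moves=[
    [0.1,0,0,0],
    [0,0,0,0],
    [0,0,0,0],
    [0,0,0,0],
    [0,0,0,0],
    [0,0,0,0],
  ],
)

```text
time: 14.12
tool_pos: [542.8, 48.8, 72.6]
tcp_rot: [0.319, 1.57, 0.015]
contact_force: [-4.7, 0.4, 11.8]
grip_width: 0.1
```

Request:
send_rows(
  moves=[
    [0,0,0,0],
    [0,0,0,0],
    [0,0,0,0],
    [0,0,0,0],
    [0,0,0,0],
    [0,0,0,0],
  ],
)

```text
time: 14.88
tool_pos: [542.8, 48.7, 72.6]
tcp_rot: [0.332, 1.57, 0.029]
contact_force: [-3.7, 0.1, 12.0]
grip_width: 0.3
```

Request:
send_rows(
  moves=[
    [-2,0,0,0],
    [-20,0,0,0],
    [-40,0,0,0],
    [-40,0,0,0],
    [0,0,0,0],
  ],
)

```text
time: 15.5
tool_pos: [544.6, 48.7, 176.3]
tcp_rot: [0.268, 1.564, -0.036]
contact_force: [-0.6, 0.3, -0.5]
grip_width: 0.6
```

```bash
python3 -c "
from h import *
info(np.array([434.5,-210.6,175]),ydir=np.array([-.178,-.984,0]))"
```

```text
t 15.5 tcp [544.6  48.7 176.3] F [-0.6  0.3 -0.5] w 0.6 q [-0.05  0.42  1.55  0.    1.17 -1.32]
stand coords [-83.5, 0.9]
axes [[0.006, -0.0, -1.0], [0.299, 0.954, 0.002], [0.954, -0.299, 0.006]]
turn deg 172.9 (or +-180)
to [ 434.5 -210.6  175. ] tool shift [   0.7 -280.3  -27.5]
```

Request:
send_rows(
  moves=[
    [0,-40,-4,0],
    [0,-40,-4,0],
    [0,-40,-4,0],
    [0,-40,-4,0],
    [0,-40,-4,0],
    [0,-40,-4,0],
    [0,-40,-3.5,0],
    [0,0,0,0],
  ],
  hand=0.45,
)

```text
time: 16.5
tool_pos: [431.5, -211.9, 172.2]
tcp_rot: [2.959, 1.569, 2.652]
contact_force: [0.7, 0.2, -0.8]
grip_width: 41.0
```

Request:
send_rows(
  moves=[
    [20,0,0,0],
    [20,0,0,0],
    [0,0,0,0],
    [0,0,0,0],
  ],
)

```text
time: 17.0
tool_pos: [433.1, -209.8, 133.7]
tcp_rot: [1.459, 1.571, 1.156]
contact_force: [0.5, 0.1, 0.1]
grip_width: 41.4
```

```bash
python3 - <<'E'
from h import *
from plant import *
info(np.array([434.5,-210.6,46]))
o=get_obs();c=capture("wrist");np.savez("pics/w2.npz",**c);C=cam(c,o)
print("cap expected",proj(C,(434.5,-210.6,72)).round(1),proj(C,(447,-281,72)).round(1))
cv2.imwrite("pics/w2.png",c["image"][:,:,::-1])
E
```

```text
t 17.0 tcp [ 433.1 -209.8  133.7] F [0.5 0.1 0.1] w 41.4 q [-0.61  0.37  1.78  0.    1.   -1.88]
stand coords [-113.0, -279.1]
axes [[0.0, 0.0, -1.0], [0.298, 0.954, 0.0], [0.954, -0.298, 0.0]]
to [ 434.5 -210.6   46. ] tool shift [87.7 -0.3  1.5]
cap expected [319.9 255.2] [213.2 308.3]
```

View pics/w2.png

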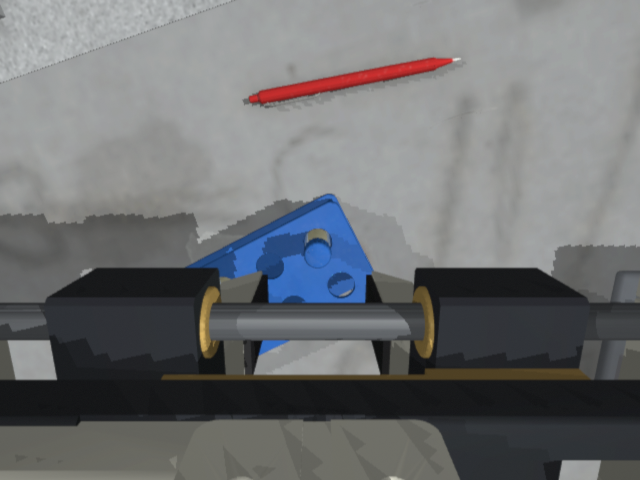

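The blue cap is at about (317,252), within 1–2 mm of where I predicted (320,255). I go down to grip it.

Request:
send_rows(
  moves=[
    [20,0,1,0],
    [20,0,0.5,0],
    [20,0,0,0],
    [15,0,0,0],
    [10,0,0,0],
    [2,0,0,0],
    [0,0,0,0],
  ],
)

```text
time: 17.92
tool_pos: [434.5, -210.9, 46.9]
tcp_rot: [-0.221, 1.57, -0.524]
contact_force: [1.0, 0.9, -0.7]
grip_width: 41.5
```

Request:
send_rows(
  moves=[
    [0,0,0,0],
    [0,0,0,0],
    [0,0,0,0],
    [0,0,0,0],
    [0,0,0,0],
    [0,0,0,0],
    [0,0,0,0],
  ],
  hand=0,
)

```text
time: 18.8
tool_pos: [434.3, -210.8, 46.6]
tcp_rot: [0.167, 1.571, -0.136]
contact_force: [-0.4, -1.1, 2.4]
grip_width: 15.9
```

```bash
python3 - <<'E'
from h import *
info(np.array([434.5,-210.6,46]))
E
```

```text
t 18.8 tcp [ 434.3 -210.8   46.6] F [-0.4 -1.1  2.4] w 15.9 q [-0.61  0.5   1.86  0.    0.78 -1.88]
stand coords [-111.6, -279.6]
axes [[0.0, -0.0, -1.0], [0.299, 0.954, 0.0], [0.954, -0.299, 0.0]]
to [ 434.5 -210.6   46. ] tool shift [0.6 0.2 0.2]
```

Request:
send_rows(
  moves=[
    [-10,0,0,0],
    [-20,0,0,0],
    [-25,0,0,0],
    [-25,0,0,0],
    [-25,0,0,0],
    [-25,0,0,0],
    [0,0,0,0],
    [0,0,0,0],
  ],
)

```text
time: 19.8
tool_pos: [433.7, -210.4, 175.8]
tcp_rot: [2.776, 1.57, 2.472]
contact_force: [-0.2, 0.5, -1.1]
grip_width: 15.8
```

```bash
python3 - <<'E'
from h import *
info(st(-60,1,176))
from plant import *
c=capture("scene");np.savez("pics/s3.npz",**c)
C=cam(c);print(proj(C,get_obs()["tool_pos"]))
u,v=map(int,proj(C,get_obs()["tool_pos"]))
cv2.imwrite("pics/s3.png",cv2.resize(c["image"][v-70:v+80,u-75:u+75],(600,600),interpolation=cv2.INTER_CUBIC)[:,:,::-1])
E
```

```text
t 19.8 tcp [ 433.7 -210.4  175.8] F [-0.2  0.5 -1.1] w 15.8 q [-0.61  0.32  1.72  0.    1.11 -1.88]
stand coords [-112.3, -279.4]
axes [[-0.001, 0.001, -1.0], [0.299, 0.954, 0.0], [0.954, -0.299, -0.001]]
to [567.   41.8 176. ] tool shift [-1.000e-01  2.805e+02  5.180e+01]
[326.70099624 271.05434967]
```

View pics/s3.png

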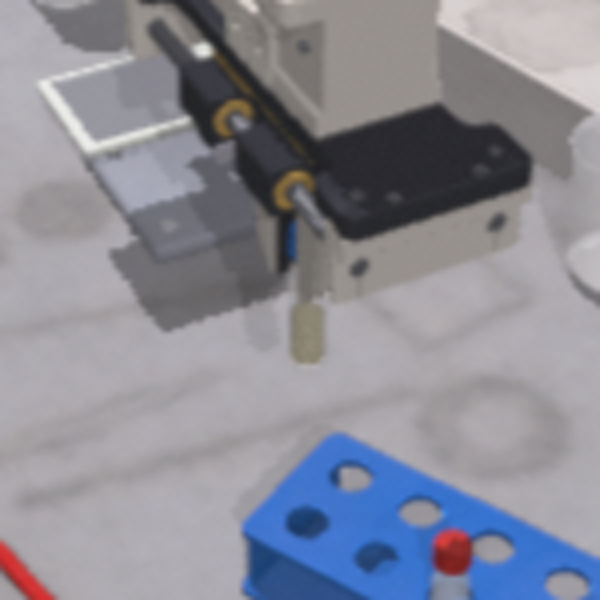

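The vial is held upright with its foot clear (at (305,360)). I carry it over to the shelf.

Request:
send_rows(
  moves=[
    [0,30,6,0],
    [0,40,7,0],
    [0,45,8,0],
    [0,45,8,0],
    [0,45,8,0],
    [0,40,8,0],
    [0,25,5,0],
    [0,10.5,2,0],
  ],
)

```text
time: 20.85
tool_pos: [567.5, 42.6, 175.1]
tcp_rot: [-2.94, 1.568, 3.041]
contact_force: [-0.6, -0.8, -0.4]
grip_width: 15.5
```

Request:
send_rows(
  moves=[
    [0,0,0,0],
    [20,0,0,0],
    [15,0,0,0],
    [10,0,0,0],
    [0,0,0,0],
    [0,0,0,0],
  ],
)

```text
time: 21.6
tool_pos: [568.0, 41.3, 132.0]
tcp_rot: [0.309, 1.57, 0.005]
contact_force: [-0.3, 0.4, -0.9]
grip_width: 15.6
```

```bash
python3 - <<'E'
from h import *
info(st(-60,1,116.5))
from plant import *
o=get_obs();c=capture("scene");w=capture("wrist")
C=cam(c);W=cam(w,o)
for n,P in(("foot",o["tool_pos"]-[0,0,42.6]),("mid",st(-60,1,74)),("c1",st(-108,36,74)),("c2",st(-108,-34,74)),("c3",st(-12,-34,74))):print(n,"scene",proj(C,P).round(1),"wrist",proj(W,P).round(1))
x,y=250,150
cv2.imwrite("pics/s4.png",np.hstack([cv2.resize(c["image"][y:y+120,x:x+80],(400,600),interpolation=cv2.INTER_CUBIC),cv2.resize(w["image"][100:400,220:420],(400,600))])[:,:,::-1])
E
```

```text
t 21.6 tcp [568.   41.3 132. ] F [-0.3  0.4 -0.9] w 15.6 q [-0.06  0.51  1.53  0.    1.1  -1.33]
stand coords [-58.8, 0.8]
axes [[0.001, 0.0, -1.0], [0.299, 0.954, 0.0], [0.954, -0.299, 0.001]]
to [567.   41.8 116.5] tool shift [15.5  0.2 -1.2]
foot scene [286.4 218. ] wrist [320.8 262.8]
mid scene [286.1 224.2] wrist [320.9 252.4]
c1 scene [258.3 221.7] wrist [386.4 166.1]
c2 scene [271.4 239.4] wrist [255.5 166.4]
c3 scene [314.3 226.8] wrist [262.  330.1]
```

View pics/s4.png

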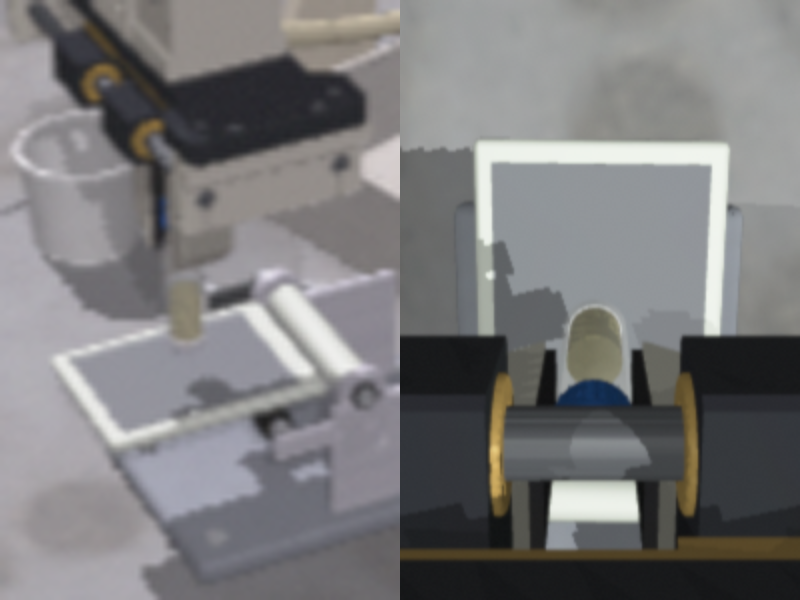

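Both views show the foot over the mat centre to within about 2 mm. The mat's front corners are at (257,171) and (384,171) in full wrist pixels. I lower it here.

Request:
send_rows(
  moves=[
    [6,0,0,0],
    [5,0,0,0],
    [2.5,0,0,0],
    [0,0,0,0],
    [0,0,0,0],
  ],
)

```text
time: 22.32
tool_pos: [567.8, 41.4, 118.1]
tcp_rot: [0.568, 1.571, 0.264]
contact_force: [-0.2, -0.5, -0.4]
grip_width: 15.7
```

Request:
send_rows(
  moves=[
    [0.5,0,0,0],
    [0.5,0,0,0],
    [0,0,0,0],
    [0,0,0,0],
  ],
)

```text
time: 22.82
tool_pos: [567.7, 41.4, 117.0]
tcp_rot: [1.023, 1.571, 0.72]
contact_force: [-0.0, 0.7, -0.5]
grip_width: 15.6
```

Request:
send_rows(
  moves=[
    [0.5,0,0,0],
    [0,0,0,0],
    [0,0,0,0],
  ],
)

```text
time: 23.2
tool_pos: [567.7, 41.4, 116.5]
tcp_rot: [1.652, 1.571, 1.349]
contact_force: [0.2, -0.2, -0.3]
grip_width: 16.1
```

Request:
send_rows(
  moves=[
    [0.4,0,0,0],
    [0,0,0,0],
    [0,0,0,0],
  ],
)

```text
time: 23.58
tool_pos: [567.8, 41.4, 116.2]
tcp_rot: [0.535, 1.571, 0.231]
contact_force: [0.0, -0.3, 0.4]
grip_width: 15.5
```

Request:
send_rows(
  moves=[
    [0.4,0,0,0],
    [0,0,0,0],
    [0,0,0,0],
  ],
)

```text
time: 23.95
tool_pos: [567.8, 41.4, 116.0]
tcp_rot: [0.379, 1.57, 0.076]
contact_force: [-0.1, -0.8, 4.3]
grip_width: 15.5
```

Request:
send_rows(
  moves=[
    [-0.3,0,0,0],
    [0,0,0,0],
  ],
)

```text
time: 24.2
tool_pos: [567.8, 41.4, 116.1]
tcp_rot: [0.734, 1.571, 0.43]
contact_force: [-0.5, -0.2, 4.0]
grip_width: 15.9
```

Request:
send_rows(
  moves=[
    [0,0,0,0],
    [0,0,0,0],
    [0,0,0,0],
    [0,0,0,0],
    [0,0,0,0],
    [0,0,0,0],
  ],
  hand=0.45,
)

```text
time: 24.95
tool_pos: [567.7, 41.4, 116.0]
tcp_rot: [1.262, 1.571, 0.958]
contact_force: [-0.3, 0.2, 1.5]
grip_width: 41.4
```

Request:
send_rows(
  moves=[
    [-5,0,0,0],
    [-10,0,0,0],
    [-20,0,0,0],
    [-30,0,0,0],
    [-30,0,0,0],
    [-20,0,0,0],
    [0,0,0,0],
  ],
)

```text
time: 25.82
tool_pos: [568.6, 41.4, 233.2]
tcp_rot: [0.259, 1.566, -0.044]
contact_force: [0.0, 0.5, -1.2]
grip_width: 41.3
```

```bash
python3 - <<'E'
from h import *
info()
from plant import *
o=get_obs();c=capture("scene");w=capture("wrist")
W=cam(w,o);print(proj(W,st(-60,1,142)),proj(W,st(-108,36,74)),proj(W,st(-108,-34,74)))
cv2.imwrite("pics/s5.png",np.hstack([cv2.resize(c["image"][130:280,240:340],(400,600),interpolation=cv2.INTER_CUBIC),cv2.resize(w["image"][100:400,220:420],(400,600))])[:,:,::-1])
E
```

```text
t 25.82 tcp [568.6  41.4 233.2] F [ 0.   0.5 -1.2] w 41.3 q [-0.06  0.42  1.39  0.    1.33 -1.33]
stand coords [-58.4, 1.1]
axes [[0.004, -0.0, -1.0], [0.299, 0.954, 0.001], [0.954, -0.299, 0.004]]
[319.7972497  236.68980576] [363.82461395 155.45880209] [274.17037552 155.65813466]
```

View pics/s5.png

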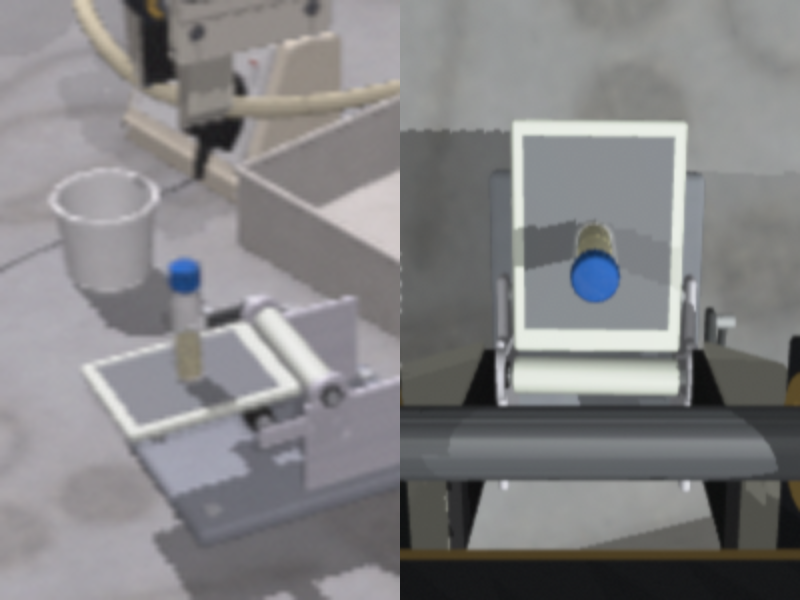

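```bash
python3 -c "
from plant import *
print(close_job())"
```

```text
the job is handed in; nothing more can be done
None
```

The job is done and handed in at about 26 s of the 72 s allowed.

- **Shelf:** I swung it down past its over-centre point with the shut fingers, and it snapped down level. The highest force I read on the way was about 7 N.
- **Press:** I held its front part for about 3 s at 11–12 N vertical. Including a sideways part of 3–5 N along the shelf, the total was about 12–12.7 N. Forces were only read at the end of each move call, so a brief peak between readings could have gone unseen; the highest total read was about 12.7 N, under the 16 N limit.
- **Vial:** I lifted the blue-capped vial out of the rack, set it on the shelf (about 4 N at contact), let go and drew the gripper up clear.

**Last check:** the final pictures showed the shelf level and the vial upright on the mat. It is centred sideways and within about 2–3 mm of the middle, towards the hinge. The wrist and scene views disagreed by about 2–3 mm along the shelf, which is about the stated camera accuracy. I did not touch the other vials, the beaker or the cup, but the last pictures only covered the shelf area, so I didn't recheck the rack or beaker.

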